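Hang the feed pail on the spring-keeper hook

TASK

Hang the lidded feed pail up off the counter on the pail stand. First swing its blue bail up to upright while the pail still stands on the counter, then carry the pail upright by the bail and press the middle of the bail gently down past the hook's orange spring keeper, never loading the stand with more than 25 N, until the keeper has snapped shut over it, the bail rests on the floor of the hook and the pail hangs still and free of the counter; do not disturb the tin, the bowl or the jar.

Things in the scene. Friction and masses are not known exactly. Their poses are not given: they have to be found in the camera images.
- pail: white feed pail, blue lid, 0.4 to 0.55 kg: 123 mm high, 114 mm wide at the foot, 134 mm at the lid (lid from height 108 up). Origin: centre of underside, z up. Ears at its own +y and -y sides, 100 mm above the underside, carry the bail, which turns about the pail's y axis and starts lying about level over the pail's own -x side.
- bail (a joint): angle of the bail in its ears, rad: 0 = level, out over the pail's -x side; 1.571 = upright above the pail; 3.14 = level on the other side. Starts between 0 and 0.3. Friction of 0.03 N m keeps it where it is left. A bar clamped tight does not turn between the fingers, so raising it in one firm pinch tips the pail: loosen to about 13 mm and let it turn, or take it anew on the way up.
- bail_mid (a point): middle of the bail's cross-bar, on its centre line. The bail is a blue U of 8 mm round plastic bar; the cross-bar is straight for 46 mm either side of this point, parallel to the pail's y axis, 135 mm from the ear axis; the side bars are 148 mm apart. Level, the bar's inner edge is 64 mm clear of the lid. The point's x axis points to the ear axis.
- stand: pail stand, bolted down: post with a clamped flat steel arm, 14 mm wide, running to the stand's own -x and ending in an upward-opening saddle hook, 14 mm wide along y. Origin: on the counter, straight below the middle of the hook's throat, z up. Throat 22 mm wide, x = -11 (nose) to +11 mm (back). The bail must cross it square, along the stand's y axis, either way round.
- post_foot (a point): foot of the stand's post, 10 mm above the counter, 110 mm from the throat's middle along the stand's +x. Post 18 mm in diameter, top 334 mm above the counter, clamp collar 34 mm; grey foot plate 150 x 110 x 10 mm from x = +70 to +220 mm. Arm height is set by the clamp: the throat floor is 246 to 296 mm above the counter, NOT measured: feel or look for it. The clamp does not slip.
- below_nose (a point): point on the counter straight below the inner face of the hook's nose (x = -11 mm of the stand). Above the throat floor the nose's flared lip reaches 31 mm (at x = -22 mm), the back's lip 35 mm (x = +21 mm); nothing of the hook is higher; the arm's underside is 10 mm below the floor. The floor is a hard stop: seated, the bar's centre is 4 mm above it.
- keeper (a joint): angle of the hook's orange spring keeper, rad: 0 shut, opens down to 1.3. Flap 20.5 x 12 mm, hinged at x = +10 mm of the stand, 24 mm above the throat floor, free end just behind the nose; 0.077 N m shut, plus 0.11 per rad. A bar pressed straight down, its centre 5 to 8 mm behind the nose's inner face, passes at about 10 to 14 N; near the hinge it jams. It snaps shut just before the bar seats.
- tin: bystander: low food tin, 68 mm in diameter, 40 mm high, orange band. Origin: centre of its underside.
- bowl: bystander: steel feeding bowl, 132 mm across the rim, 48 mm high. Origin: centre of its underside.
- jar: bystander: treat jar with a green cap, 72 mm in diameter, 100 mm high. Origin: centre of its underside.
Things that resemble listed ones, but are neither listed nor needed, are in the scene too. Several things have the shape of the pail; the one meant has the colours described above.

How it is judged:
On the way, in this order (a step that is already met when the one before it is completed fails the run):
1. the bail is raised upright (within 0.25 rad) while the pail still stands on the counter (value of joint bail between 1.32 and 1.82 rad and height (world z) of pail below 0.004 m and angle between pail's own z axis and vertical below 0.1 rad), for 0.2 s.
2. the bail, over the throat (within 22 mm), presses the spring keeper open (more than 0.6 rad) (value of joint keeper above 0.6 rad and horizontal distance between bail_mid and stand below 0.022 m and contact force between pail and stand above 1 N), for 0.05 s.
At the end, for the whole second after the job is handed in: The pail hangs in the hook's throat (bail middle within 22 mm in plan of the throat's middle), keeper shut over the bail (under 0.08 rad), pail clear of the counter by over 8 mm, within 0.25 rad of upright, still (under 0.06 m/s, 0.5 rad/s), its weight on the throat's floor (value of joint keeper below 0.08 rad and horizontal distance between bail_mid and stand below 0.022 m and contact force between pail and hookarm_c0 above 2 N and height (world z) of pail above 0.008 m and angle between pail's own z axis and vertical below 0.25 rad and linear speed of pail below 0.06 m/s and angular speed of pail below 0.5 rad/s); the robot touches nothing.
It fails at once if the stand is loaded with more than 25 N (contact forces added up, so the wedging of the bar between keeper and nose counts) (contact force between stand and anything else above 25 N).
It fails at once if the pail is tipped more than 0.6 rad (angle between pail's own z axis and vertical above 0.6 rad).
It fails at once if the tin, the bowl or the jar is moved by more than 20 mm (distance of any of tin, bowl, jar from where it was at the start of the episode above 0.02 m).
It also fails if it takes over 72 s, if anything falls off the work surface, if the arm or the gripper's body presses on something with over 40 N, if the wrist force passes 120 N, or if a joint passes its speed limit or range.

ROBOT

A 6-joint arm with a two-finger parallel gripper is mounted at the origin on the work surface. World frame = base frame: x ahead of the robot, y to its left, z up, the work surface at z = 0. Lengths are in m, angles in rad, forces in N, time in s.
With the tool pointing down it reaches from about 0.375 to 0.975 m from the base axis. Payload 3.8 kg.
Tool frame: the origin (TCP) lies on the centre line of the jaws, within the pads' length; the fingertips stand 25 mm ahead of it and the grasp point (between the pads) lies 6 mm ahead of it (tips_ahead is the distance from the TCP to the fingertips, in m); y points along the fingers, x is the direction in which the jaws open and shut, and the axes are right-handed (so a half turn about y gives the same grasp; the last joint's range is limited). The gripper opens to 88 mm and grips with 3 to 60 N. Pads are 18 mm wide; open, the fingers measure 123 mm over their backs; the gripper's body (75 mm by 187 mm) begins 45 mm behind the grasp point.
Start: joints at [1.244, 0.264, 1.604, -0, 1.274, -0.037], TCP at [0.193, 0.647, 0.264] pointing down, gripper open.
Joint ranges: [-2.63, 2.63], [-0.94, 2.18], [0.31, 2.57], [-1.31, 4.45], [0, 2.66], [-2.55, 2.55]. Speed limits (rad/s): [2.57, 2.57, 3.14, 3.14, 3.14, 3.14].

INTERFACE

Orientations are given as [roll, pitch, yaw] about the fixed x, y, z axes, in that order (R = Rz(yaw) Ry(pitch) Rx(roll)).
In Python, from plant import movep, movel, movej, gripper_to, sleep, ik, grab_frame, IKError, job_done, read_t, read_joints, read_joint_vel, read_joint_torque, read_tcp_pos, read_tcp_rot, read_force, read_torque, read_gripper_width, tips_ahead gives the robot as it stands. The module is installed in compiled form; this text tells all that it offers. Calls block until the motion is done:
- movep(position, orientation): joint-space move of the TCP to a pose.
- movel(position, attitude=None, max_speed=0.15, stop_force=None): straight line of the TCP; attitude=None keeps the orientation; max_speed is the mean speed in m/s. With stop_force (N) it stops when the force on the tool has changed by that much, and returns True; else False.
- movej(angles): joint-space move.
- gripper_to(opening): finger opening in m; the grip force is fixed at half the most; returns when the fingers have stopped.
- sleep(seconds).
- ik(position, orientation): joint angles nearest the present ones, or None.
- grab_frame(name): name is "scene" or "side" or "wrist"; returns a dict with "pixels" (420x560x3 uint8, red, green, blue), "range_z" (420x560 float32, m along the optical axis (not along the pixel's ray), 0 where there is no reading), "vfov" (degrees; the focal length in pixels is half the picture's height over the tangent of half this angle, whatever the lens; pixels are square), "cx", "cy" (the principal point, pixels), "dist" ([k1, k2, p1, p2, k3] as OpenCV has them; the pictures are not rectified), "eye" and "rotation" of the camera in the world. Camera axes: x right, y down, z forward; pixel columns grow to the right and rows downward; lengths in m; the calibration is good to about 2 mm. A picture is of the moment at which its call begins.
A pose or a line that the arm cannot do raises IKError and nothing moves.
- job_done(): hands the job in, once; it reports no verdict.
Readings, each from a call of its own:
- read_t(): time.
- read_joints(): joint angles.
- read_joint_vel(): joint speeds.
- read_joint_torque(): joint torques, N m.
- read_tcp_pos(): TCP position.
- read_tcp_rot(): TCP orientation.
- read_force(): force on the tool from outside, world axes, zero at the start.
- read_torque(): the same for the moment, N m.
- read_gripper_width(): finger opening in m.
Only numpy, scipy, OpenCV 4.12 (cv2) and the standard library are available. Lean on these libraries where they do the work, as an engineer would, in place of code of your own. Each camera call takes 0.05 s, during which the arm holds its last target.

## Working session

There is one attempt and no reset: what is moved stays moved. The work goes in short steps, each a Python script; the robot and the scene stay as the last script left them, time stands still between calls to the robot, and variables do not carry over. Pictures are saved under pics/ and viewed, and the job is handed in when it is done.

```bash
ls; mkdir -p pics; python3 - <<'E'
from plant import *
import cv2,pickle
for n in ["scene","side","wrist"]:
    f=grab_frame(n); pickle.dump(f,open(f'pics/{n}0.pkl','wb'))
    cv2.imwrite(f'pics/{n}0.png',f['pixels'][:,:,::-1])
    print(n,f['vfov'],f['cx'],f['cy'],f['dist'],f['eye'],f['rotation'])
print(read_t(),read_force(),read_gripper_width(),tips_ahead if not callable(tips_ahead) else tips_ahead(),read_tcp_rot())
E
```

```text
pics
scene 51.48552687982641 286.0540932317935 208.93108772842365 [-0.01253634  0.          0.          0.          0.        ] [0.86174326 0.58355742 1.33704531] [-2.60481496  0.01452592  2.62786901]
side 43.1491672875219 278.921127438302 212.4575801982816 [0.00849714 0.         0.         0.         0.        ] [-0.02599102 -0.66651558  1.26441243] [-2.45153863  0.00569651 -0.70308735]
wrist 59.376552369121754 276.0924865268018 208.14304647316254 [-0.09128371  0.          0.          0.          0.        ] [0.11634213 0.66902385 0.38511161] [2.83440911e+00 1.72361965e-03 1.28170106e+00]
0.15 [ 0.26965964 -0.37947724 -0.00887343] 0.0882775753093768 0.025 [-1.57076513  0.00169968  1.28101648]
```

View pics/scene0.png

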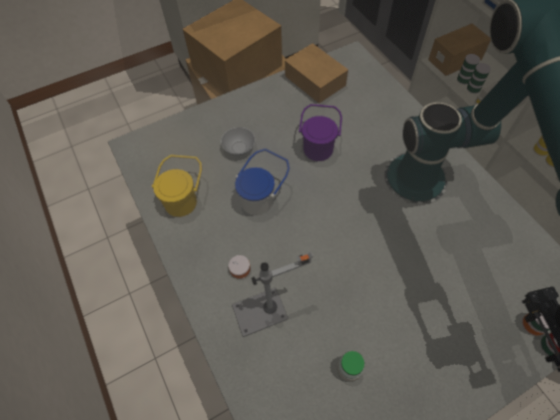

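View pics/side0.png

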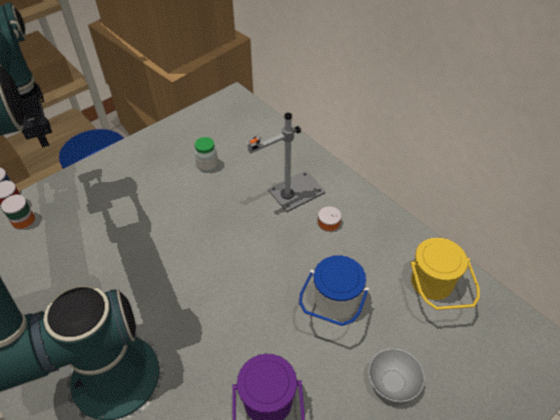

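View pics/wrist0.png

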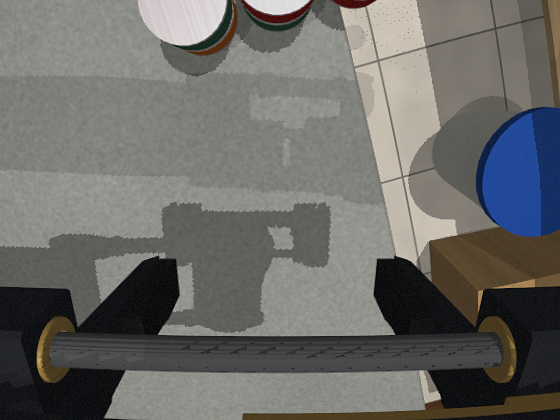

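The scene view shows the blue-lidded pail at about (257,188), with its bail toward (270,155). The post foot is at (270,307), the orange keeper at (305,258), the tin at (239,266), the bowl at (237,143) and the jar at (352,364). The purple and yellow pails are decoys. Next I'll set up helpers and measure.

```bash
cat > h.py <<'E'
import numpy as np,cv2,pickle
from scipy.spatial.transform import Rotation as Ro
def K(f):
    F=210/np.tan(np.radians(f['vfov'])/2); return np.array([[F,0,f['cx']],[0,F,f['cy']],[0,0,1]])
def Rm(f): return Ro.from_euler('xyz',f['rotation']).as_matrix()
def rays(f,uv):
    uv=np.asarray(uv,float).reshape(-1,1,2)
    n=cv2.undistortPoints(uv,K(f),np.asarray(f['dist'])).reshape(-1,2)
    return np.c_[n,np.ones(len(n))]@Rm(f).T
def plane(f,uv,z):
    d=rays(f,uv); e=np.asarray(f['eye']); return e+d*((z-e[2])/d[:,2])[:,None]
def depthpts(f,mask):
    v,u=np.nonzero(mask&(f['range_z']>0)); d=rays(f,np.c_[u,v]); return np.asarray(f['eye'])+d*f['range_z'][v,u][:,None],u,v
def proj(f,p):
    R=Rm(f); pc=(np.asarray(p,float).reshape(-1,3)-f['eye'])@R
    return cv2.projectPoints(pc,np.zeros(3),np.zeros(3),K(f),np.asarray(f['dist']))[0].reshape(-1,2)
def tri(f1,u1,f2,u2):
    a=rays(f1,u1)[0];b=rays(f2,u2)[0];a/=np.linalg.norm(a);b/=np.linalg.norm(b)
    e1=np.asarray(f1['eye']);e2=np.asarray(f2['eye'])
    s=np.linalg.lstsq(np.c_[a,-b],e2-e1,rcond=None)[0]
    p=e1+a*s[0];q=e2+b*s[1]; return (p+q)/2,np.linalg.norm(p-q)
def hsv(f): return cv2.cvtColor(f['pixels'],cv2.COLOR_RGB2HSV)
def save(f,name,s=1,crop=None):
    im=f['pixels'][:,:,::-1]
    if crop: im=im[crop[1]:crop[3],crop[0]:crop[2]]
    if s!=1: im=cv2.resize(im,None,fx=s,fy=s,interpolation=cv2.INTER_CUBIC)
    cv2.imwrite(name,im)
E
python3 - <<'E'
from h import *
for n in ['scene','side']:
    f=pickle.load(open(f'pics/{n}0.pkl','rb')); H=hsv(f)
    P,_,_=depthpts(f,np.ones(H.shape[:2],bool)); 
    z=P[:,2]; print(n,'counter z median',np.median(z[(abs(z)<.05)]))
    for nm,m in dict(blue=cv2.inRange(H,(105,120,40),(125,255,255)),orange=cv2.inRange(H,(5,150,90),(16,255,255)),green=cv2.inRange(H,(45,100,50),(75,255,255))).items():
        k,l,st,c=cv2.connectedComponentsWithStats(m)
        for i in range(1,k):
            if st[i,4]<8: continue
            p,u,v=depthpts(f,l==i)
            if len(p) and .1<np.median(p[:,0])<1.1: print(nm,st[i],c[i].round(1),np.median(p,0).round(3),p[:,2].min().round(3),p[:,2].max().round(3))
    save(f,f'pics/{n}0z.png',4,(200,130,330,270) if n=='scene' else (240,90,400,340)) if n=='scene' else save(f,f'pics/{n}0z.png',3,(235,100,400,290))
E
```

```text
scene counter z median 3.973621707986652e-05
blue [237 168  37  31 893] [254.9 183.3] [ 0.564 -0.194  0.122] 0.113 0.13
orange [301 256   7   4  22] [304.3 257.4] [0.601 0.188 0.293] 0.268 0.298
green [342 352  22  23 402] [352.4 362.8] [0.599 0.45  0.1  ] 0.093 0.106
side counter z median -0.000993743999406771
blue [  59  130   64   38 1238] [ 86.2 145. ] [ 0.443  1.245 -0.389] -0.409 -0.374
blue [ 314  256   52   45 1833] [339.2 277.8] [ 0.557 -0.205  0.12 ] 0.108 0.128
blue [299 273  68  52 310] [331.1 307.4] [ 0.47  -0.273  0.125] -0.005 0.137
orange [250 138   8   5  25] [253.8 140.1] [0.6   0.185 0.292] 0.288 0.299
orange [318 221  22  10 106] [328.5 226.2] [ 0.709 -0.016  0.019] 0.002 0.033
green [195 137  19  16 240] [204.2 144.6] [0.592 0.441 0.097] 0.083 0.105
```

```bash
python3 - <<'E'
from h import *
for n in ['scene','side']:
    f=pickle.load(open(f'pics/{n}0.pkl','rb'))
    if n=='scene': save(f,'pics/a_scene_hook.png',6,(235,225,345,320)); save(f,'pics/a_scene_pail.png',6,(215,140,310,225))
    else: save(f,'pics/a_side_hook.png',5,(235,100,345,215)); save(f,'pics/a_side_pail.png',6,(285,245,385,340))
E
```

```text
(no output)
```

View pics/a_scene_hook.png

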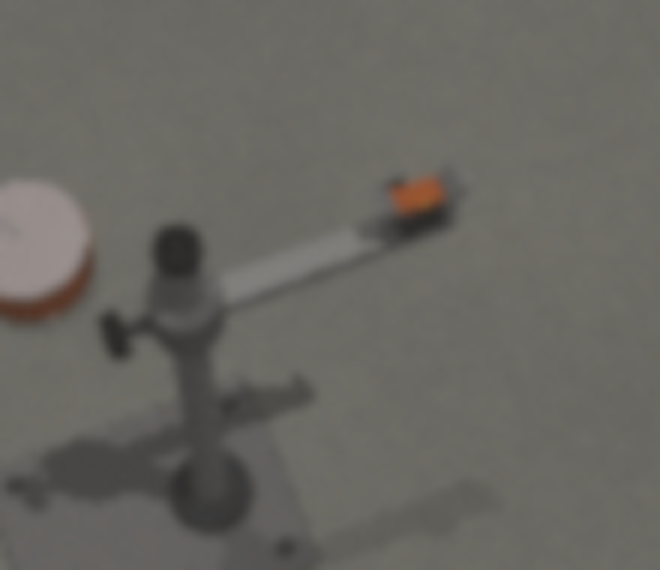

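View pics/a_side_hook.png

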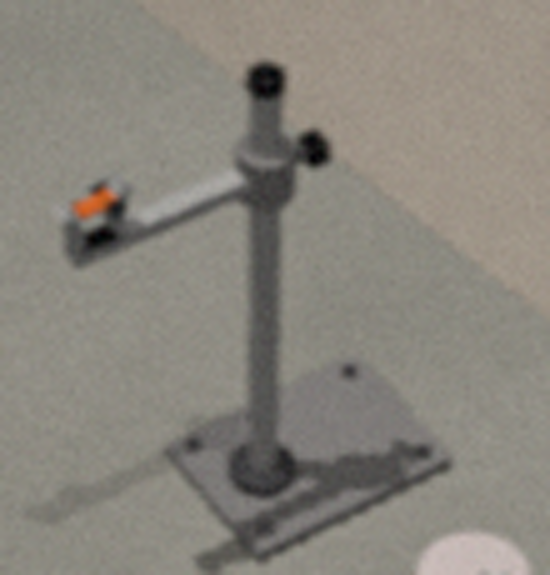

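View pics/a_scene_pail.png

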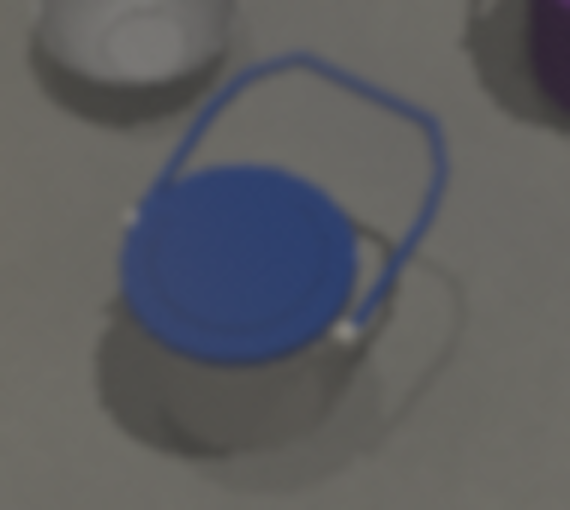

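View pics/a_side_pail.png

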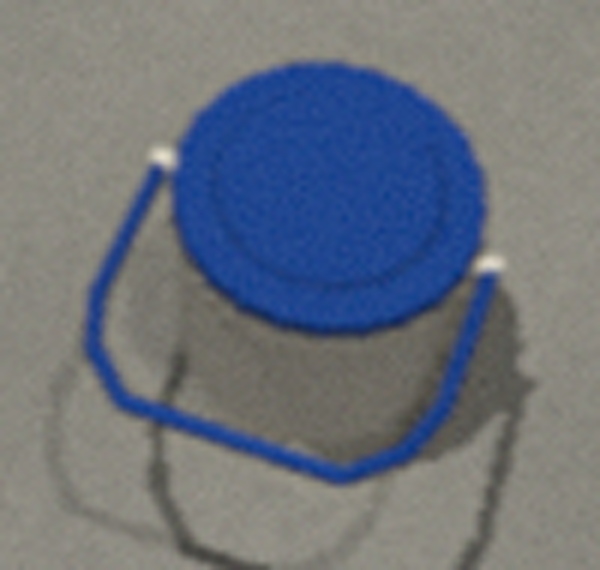

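```bash
python3 - <<'E'
from h import *
S=pickle.load(open('pics/scene0.pkl','rb'));D=pickle.load(open('pics/side0.pkl','rb'))
a=lambda x,y:[x/6+215,y/6+140]; b=lambda x,y:[x/6+285,y/6+245]
c=lambda x,y:[x/6+235,y/6+225]; d=lambda x,y:[x/5+235,y/5+100]
for n,p,q in [('cornerB',a(300,57),b(342,476)),('cornerR',a(435,122),b(122,400)),('earB',a(130,215),b(490,265)),('earR',a(345,330),b(162,158))]:
    x,e=tri(S,p,D,q); print(n,x.round(4),'gap',e.round(4))
for n,p,q in [('posttop',c(178,245),d(267,82)),('foot',c(212,490),d(262,470)),('collar',c(185,310),d(266,165)),('keeperC',c(418,195),d(95,205)),('armtop_mid',c(295,260),d(190,200))]:
    x,e=tri(S,p,D,q); print(n,x.round(4),'gap',e.round(4))
for f in (S,D):
    k=f is S
    m=cv2.inRange(hsv(f),(105,120,40),(125,255,255))
    # lid: keep big blob after opening
    m=cv2.morphologyEx(m,cv2.MORPH_OPEN,np.ones((7,7)))
    _,l,st,_=cv2.connectedComponentsWithStats(m); P=depthpts(f,(l>0))
    cs=[x for x in cv2.findContours(m,0,1)[0] if len(x)>20]
    for x in cs:
        x=x.reshape(-1,2); w=plane(f,x,.123)
        ce,r=cv2.minEnclosingCircle(w[:,:2].astype(np.float32)); 
        A=np.c_[2*w[:,:2],np.ones(len(w))]; s=np.linalg.lstsq(A,(w[:,:2]**2).sum(1),rcond=None)[0]
        print('lid',ce,r,s[:2],np.sqrt(s[2]+s[:2]@s[:2]))
    mo=cv2.inRange(hsv(f),(5,150,90),(16,255,255))
    if k: print('foot',plane(f,[c(212,490)],.01),'top',plane(f,[c(178,245)],.334))
    else: print('foot',plane(f,[d(262,470)],.01),'top',plane(f,[d(267,80)],.334))
# foot plate corners side
E
```

```text
cornerB [ 0.4678 -0.3035  0.1251] gap 0.0018
cornerR [ 0.4234 -0.2221  0.1259] gap 0.0032
earB [ 0.5975 -0.267   0.1004] gap 0.0029
earR [ 0.5279 -0.1367  0.0997] gap 0.001
posttop [0.7075 0.169  0.3243] gap 0.0018
foot [0.7083 0.1706 0.007 ] gap 0.0014
collar [0.7098 0.1719 0.2614] gap 0.0021
keeperC [0.5998 0.1855 0.2882] gap 0.0023
armtop_mid [0.6572 0.1759 0.2638] gap 0.0031
lid (0.5644692182540894, -0.19703309237957) 0.06611232459545135 [ 0.56021295 -0.19482345] 0.05876931821663288
foot [[0.70814248 0.17191268 0.01      ]] top [[0.70824091 0.1735078  0.334     ]]
lid (0.5569408535957336, -0.2050044685602188) 0.06709789484739304 [ 0.55679555 -0.20444424] 0.06499020519240409
lid (0.3000071048736572, 0.6324170827865601) 0.09914855659008026 [0.29935358 0.65119307] 0.07516866114881877
foot [[0.70714923 0.16817271 0.01      ]] top [[0.701772   0.16116088 0.334     ]]
```

```bash
python3 - <<'E'
from h import *
S=pickle.load(open('pics/scene0.pkl','rb'));D=pickle.load(open('pics/side0.pkl','rb'))
for f,n in((S,'scene'),(D,'side')):
    H=hsv(f)
    for nm,m in dict(purple=cv2.inRange(H,(130,100,30),(160,255,255)),yellow=cv2.inRange(H,(20,130,60),(32,255,255))).items():
        p,u,v=depthpts(f,m>0)
        ok=(abs(p[:,0]-.6)<.5)&(abs(p[:,1])<.6); p=p[ok]
        print(n,nm,len(p),np.percentile(p,[1,50,99],axis=0).round(3).tolist())
        t=p[p[:,2]>.15]; 
        if len(t): print('  above .15',len(t),np.percentile(t,[1,50,99],axis=0).round(3).tolist())
    r=f['range_z']
b=plane(S,[[237,143]],.048); print('bowl',b, plane(D,[[397,376]],.048))
save(S,'pics/a_purple.png',5,(215,85,360,205))
E
```

```text
scene purple 784 [[0.192, -0.349, 0.108], [0.253, -0.284, 0.121], [0.311, -0.226, 0.129]]
scene yellow 1480 [[0.736, -0.403, 0.015], [0.809, -0.305, 0.12], [0.867, -0.265, 0.129]]
  above .15 4 [[0.131, 0.342, 0.634], [0.142, 0.361, 0.636], [0.153, 0.385, 0.638]]
side purple 3356 [[0.163, -0.382, 0.026], [0.24, -0.304, 0.12], [0.306, -0.233, 0.126]]
side yellow 2930 [[0.686, -0.464, 0.006], [0.778, -0.348, 0.117], [0.865, -0.272, 0.125]]
  above .15 1 [[0.167, 0.589, 0.251], [0.167, 0.589, 0.251], [0.167, 0.589, 0.251]]
bowl [[ 0.51934033 -0.44026555  0.048     ]] [[ 0.50596081 -0.45966191  0.048     ]]
```

View pics/a_purple.png

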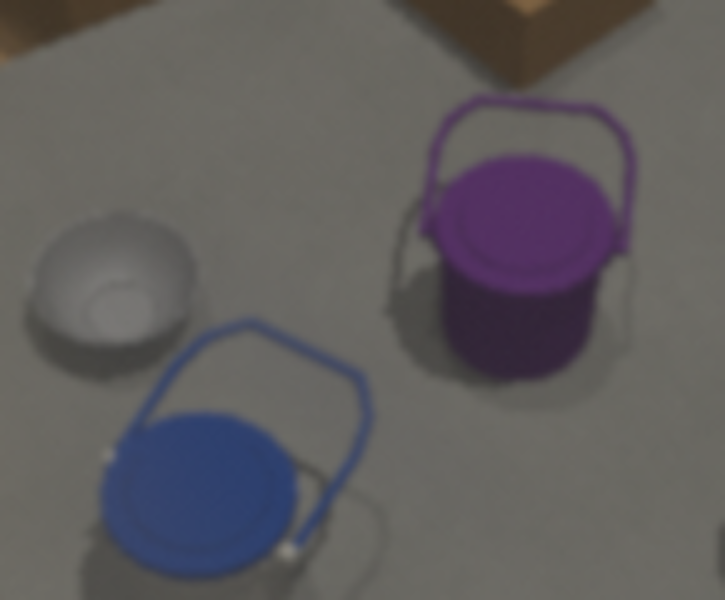

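```bash
cat >> h.py <<'E'
YAWP=0.49; EAR=np.array([0.562,-0.202,0.100])
def frame(yaw,th):
    xp=np.array([np.cos(yaw),np.sin(yaw),0]); z=np.array([0,0,1.]); yp=np.cross(z,xp)
    d=np.sin(th)*xp-np.cos(th)*z; n=np.cos(th)*xp+np.sin(th)*z
    return xp,yp,d,n,Ro.from_matrix(np.c_[n,d,np.cross(n,d)]).as_euler('xyz')
def pose(grasp,yaw,th,back=0.):
    xp,yp,d,n,rpy=frame(yaw,th)
    return np.asarray(grasp)-d*(0.006+back),rpy
def bailpt(a,off,L=0.135,yaw=None,ear=None):
    xp,yp,*_=frame(YAWP if yaw is None else yaw,0); e=EAR if ear is None else ear
    return e+L*(-np.cos(a)*xp+np.sin(a)*np.array([0,0,1]))+off*yp
E
python3 - <<'E'
from h import *
from plant import *
print(bailpt(.19,0))
for th in (.5,.6,.7):
    print(th,[ (None if (q:=ik(*pose(bailpt(.19,-.026),YAWP,th,b))) is None else np.round(q,2)) for b in (0,.08)])
    print('  end',ik(*pose(bailpt(1.57,-.026),YAWP,.3)), ik(*pose(bailpt(1.57,-.026),YAWP,.1)))
T=np.array([.5998,.1855,0])
for th in (0,.2,.3):
  for yw in(-.136,):
    xp,yp,*_=frame(yw,0)
    print(th,[(None if (q:=ik(*pose(T+x*xp-.026*yp+[0,0,z],yw,th))) is None else np.round(q,2)) for x,z in((-.15,.32),(-.004,.32),(-.004,.26))])
E
```

```text
[ 0.44502863 -0.26439114  0.12549595]
0.5 [array([-0.89,  0.08,  2.17,  0.64,  0.9 , -1.79]), array([-0.97, -0.03,  2.13,  0.58,  1.06, -1.75])]
  end [-0.547305    0.0734503   1.89488384  0.2999746   1.03744405 -1.17306301] [-0.45614658  0.13291491  1.80515848  0.08898255  1.1463989  -0.98048983]
0.6 [array([-0.95,  0.09,  2.19,  0.77,  0.93, -1.94]), array([-1.05, -0.01,  2.15,  0.69,  1.09, -1.89])]
  end [-0.547305    0.0734503   1.89488384  0.2999746   1.03744405 -1.17306301] [-0.45614658  0.13291491  1.80515848  0.08898255  1.1463989  -0.98048983]
0.7 [array([-1.  ,  0.12,  2.21,  0.89,  0.98, -2.07]), array([-1.11,  0.02,  2.18,  0.79,  1.13, -2.02])]
  end [-0.547305    0.0734503   1.89488384  0.2999746   1.03744405 -1.17306301] [-0.45614658  0.13291491  1.80515848  0.08898255  1.1463989  -0.98048983]
0 [array([ 0.33, -0.14,  1.92,  0.  ,  1.36,  0.47]), array([0.22, 0.12, 1.66, 0.  , 1.36, 0.36]), array([0.22, 0.15, 1.74, 0.  , 1.26, 0.36])]
0.2 [array([ 0.4 , -0.25,  2.02, -0.11,  1.2 ,  0.56]), array([ 0.26,  0.01,  1.79, -0.08,  1.16,  0.43]), array([ 0.26,  0.04,  1.87, -0.09,  1.05,  0.44])]
0.3 [array([ 0.44, -0.3 ,  2.07, -0.18,  1.12,  0.63]), array([ 0.29, -0.04,  1.86, -0.14,  1.06,  0.48]), array([ 0.29, -0.01,  1.93, -0.15,  0.95,  0.49])]
```

```bash
python3 - <<'E'
from h import *
from plant import *
T=np.array([.5998,.1855,0]);yw=-.136
xp,yp,*_=frame(yw,0)
p,r=pose(T-.05*yp+[0,0,.40],yw,0)
movep(p,r); sleep(.2)
f=grab_frame('wrist'); pickle.dump(f,open('pics/w1.pkl','wb')); save(f,'pics/w1.png')
movel(p+[0,0,-.03]-.02*yp); sleep(.2)
f=grab_frame('wrist'); pickle.dump(f,open('pics/w2.pkl','wb')); save(f,'pics/w2.png')
print(read_t(),read_force())
E
```

```text
3.4083 [ 0.33230417  0.26224649 -0.06167634]
```

View pics/w1.png

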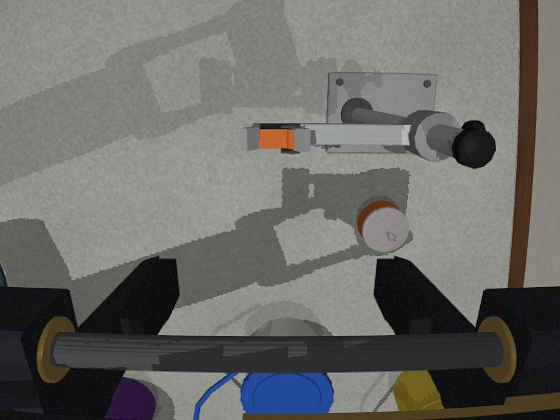

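View pics/w2.png

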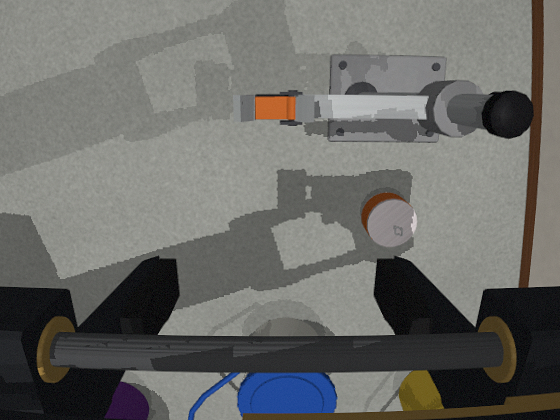

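The wrist view shows the hook: nose lip at about x=247–260, orange keeper at 260–295, back lip at 295–313 (row 137). The arm runs right to the post collar. Next I'll measure positions and heights from both views.

```bash
python3 - <<'E'
from h import *
A=pickle.load(open('pics/w1.pkl','rb'));B=pickle.load(open('pics/w2.pkl','rb'))
kp=[]
for f,n,cr in((A,'w1',(235,110,325,165)),(B,'w2',(225,80,325,135))):
    m=cv2.inRange(hsv(f),(5,150,60),(16,255,255)); m[:80]=0; m[170:]=0; m[:,320:]=0
    c=max(cv2.findContours(m,0,1)[0],key=cv2.contourArea); r=cv2.minAreaRect(c); 
    p,u,v=depthpts(f,m>0); print(n,'keeper rect',r,'depth med',np.median(p,0).round(4),p[:,2].min().round(4),p[:,2].max().round(4)); kp.append(r[0])
    save(f,f'pics/{n}z.png',7,cr)
    # depth profile along arm centre row
    row=137 if n=='w1' else 107
    for u in range(235,330,4):
        q=f['range_z'][row,u]; d=rays(f,[[u,row]])[0]; P=np.asarray(f['eye'])+d*q; print(u,P.round(4),end=' | ')
    print()
print(tri(A,kp[0],B,kp[1]))
E
```

```text
w1 keeper rect ((276.5, 138.5), (19.0, 33.0), 90.0) depth med [0.5989 0.1869 0.2948] 0.2921 0.2982
235 [0.5355 0.1615 0.0017] | 239 [0.5413 0.1608 0.0028] | 243 [0.5783 0.1909 0.2985] | 247 [0.5809 0.1907 0.2999] | 251 [0.5831 0.19   0.2968] | 255 [0.5854 0.1893 0.2938] | 259 [0.5875 0.1884 0.288 ] | 263 [0.5904 0.1886 0.2937] | 267 [0.5929 0.1883 0.2941] | 271 [0.5954 0.1879 0.2932] | 275 [0.5979 0.1878 0.2948] | 279 [0.6004 0.1874 0.295 ] | 283 [0.6029 0.187  0.2944] | 287 [0.6054 0.1868 0.2949] | 291 [0.6078 0.1867 0.2967] | 295 [0.6103 0.1863 0.2968] | 299 [0.6126 0.1864 0.3003] | 303 [0.6028 0.2148 0.5283] | 307 [0.6174 0.186  0.302 ] | 311 [0.6222 0.1816 0.2703] | 315 [0.6251 0.1811 0.2689] | 319 [0.6279 0.1807 0.2688] | 323 [0.6305 0.1805 0.2699] | 327 [0.6332 0.1803 0.271 ] | 
w2 keeper rect ((274.5, 107.5), (23.0, 39.0), 90.0) depth med [0.5986 0.187  0.2948] 0.0006 0.2987
235 [0.5778 0.1901 0.2981] | 239 [0.5801 0.1898 0.3004] | 243 [0.5819 0.1895 0.2975] | 247 [0.5839 0.1891 0.296 ] | 251 [0.5857 0.1887 0.2903] | 255 [0.5881 0.1885 0.2947] | 259 [0.5902 0.1882 0.294 ] | 263 [0.5924 0.1879 0.2954] | 267 [0.5945 0.1876 0.2935] | 271 [0.5967 0.1873 0.2946] | 275 [0.5988 0.1871 0.2957] | 279 [0.601  0.1867 0.2941] | 283 [0.6031 0.1865 0.2951] | 287 [0.6053 0.1861 0.2944] | 291 [0.6073 0.186  0.2966] | 295 [0.6095 0.1857 0.2966] | 299 [0.6115 0.1855 0.2993] | 303 [0.6133 0.1854 0.3028] | 307 [0.6153 0.1852 0.3041] | 311 [0.6174 0.1849 0.303 ] | 315 [0.6228 0.1829 0.2693] | 319 [0.6252 0.1826 0.2694] | 323 [0.6275 0.1823 0.2704] | 327 [0.63   0.1819 0.2697] | 
(array([0.59863485, 0.18683478, 0.29584577]), np.float64(0.00018252251348893988))
```

```bash
ls pics
```

```text
a_purple.png
a_scene_hook.png
a_scene_pail.png
a_side_hook.png
a_side_pail.png
scene0.pkl
scene0.png
scene0z.png
side0.pkl
side0.png
side0z.png
w1.pkl
w1.png
w1z.png
w2.pkl
w2.png
w2z.png
wrist0.pkl
wrist0.png
```

View pics/w1z.png

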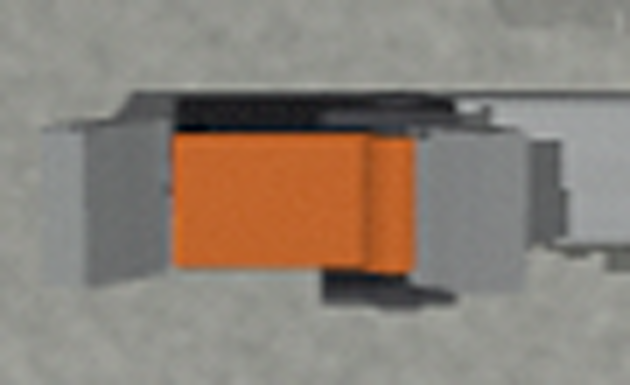

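View pics/w2z.png

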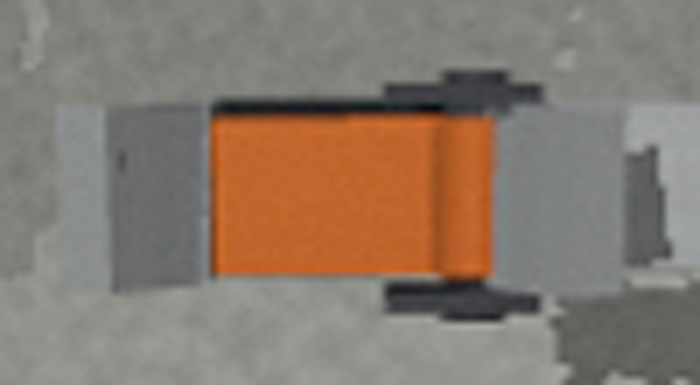

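```bash
python3 - <<'E'
from h import *
from plant import *
g=bailpt(.19,-.026)
movep(*pose(g,YAWP,.6,.12)); gripper_to(.05)
movel(pose(g,YAWP,.6,.05)[0],max_speed=.15); sleep(.1)
f=grab_frame('wrist'); pickle.dump(f,open('pics/w3.pkl','wb')); save(f,'pics/w3.png')
print(read_t(),read_force(),read_gripper_width())
print(proj(f,[bailpt(.19,o) for o in(-.046,-.026,0,.046)]))
E
```

```text
6.7583 [0.62459669 0.17307993 0.05953511] 0.05005876152232122
[[275.08106953 279.83484786]
 [275.06403812 246.30113429]
 [275.04281295 199.18498492]
 [275.01012366 105.92860146]]
```

View pics/w3.png

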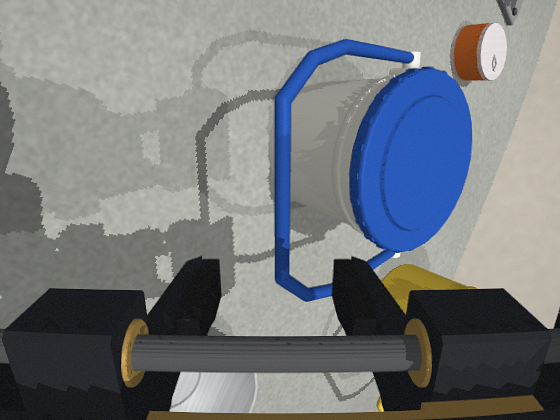

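```bash
python3 - <<'E'
from h import *
f=pickle.load(open('pics/w3.pkl','rb'))
m=cv2.inRange(hsv(f),(100,120,60),(125,255,255))
m[:, :270]=0; m[:,298:]=0; m[:110]=0; m[270:]=0
xp,yp,d,n,_=frame(YAWP,.6)
P,u,v=depthpts(f,m>0)
for r0 in range(110,270,32):
    k=(v>=r0)&(v<r0+32); e=f['eye']; c=np.median(P[k],0); w=u[k].mean()
    rr=rays(f,[[w,r0+15.5]])[0]; rr/=np.linalg.norm(rr); c=c+rr*.003
    q=c-EAR; print(r0,round(w,1),k.sum()/32,c.round(4),'xp',round(q@xp,4),'yp',round(q@yp,4),'z',round(q[2],4),'rad',round(np.hypot(q@xp,q[2]),4))
# lid circle
m=cv2.inRange(hsv(f),(100,120,60),(125,255,255)); m[:,:345]=0
c=max(cv2.findContours(m,0,1)[0],key=cv2.contourArea).reshape(-1,2)
E
```

```text
110 282.5 15.96875 [ 0.4286 -0.2311  0.1305] xp -0.1314 yp 0.0371 z 0.0305 rad 0.1349
142 282.2 15.25 [ 0.4356 -0.2445  0.1304] xp -0.1315 yp 0.022 z 0.0304 rad 0.135
174 282.0 14.90625 [ 0.4432 -0.2587  0.1305] xp -0.1315 yp 0.0059 z 0.0305 rad 0.135
206 281.9 14.8125 [ 0.4511 -0.2734  0.1305] xp -0.1315 yp -0.0108 z 0.0305 rad 0.135
238 281.6 14.03125 [ 0.4594 -0.2891  0.1305] xp -0.1315 yp -0.0285 z 0.0305 rad 0.135
```

```bash
python3 - <<'E'
from h import *
from plant import *
off=-.023
movel(*pose(bailpt(.228,off),YAWP,.6,0),max_speed=.1); gripper_to(.013)
print(read_t(),read_force(),read_gripper_width())
f0=read_force()
for a in np.linspace(.228,1.571,9)[1:]:
    s=(a-.228)/1.343
    movel(*pose(bailpt(a,off),YAWP,.6-.35*s),max_speed=.12)
    print(round(a,2),np.round(read_force()-f0,2))
sleep(.3)
f=grab_frame('side'); pickle.dump(f,open('pics/s4.pkl','wb')); save(f,'pics/s4.png')
f=grab_frame('wrist'); pickle.dump(f,open('pics/w4.pkl','wb')); save(f,'pics/w4.png')
print(read_t())
E
```

```text
8.0667 [-0.07129264  0.11648174  0.70390164] 0.01300899481482359
0.4 [-0.26 -0.78 -0.45]
0.56 [ 0.36 -0.67 -1.25]
0.73 [-0.24  0.21 -0.71]
0.9 [-0.41 -0.68 -0.87]
1.07 [-0.16  0.66 -1.97]
1.24 [ 0.45  0.41 -1.78]
1.4 [-0.    0.03 -0.74]
1.57 [ 0.17 -0.23 -1.18]
11.2
```

View pics/s4.png

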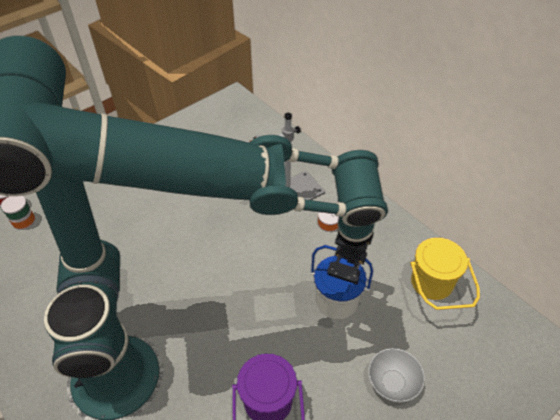

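View pics/w4.png

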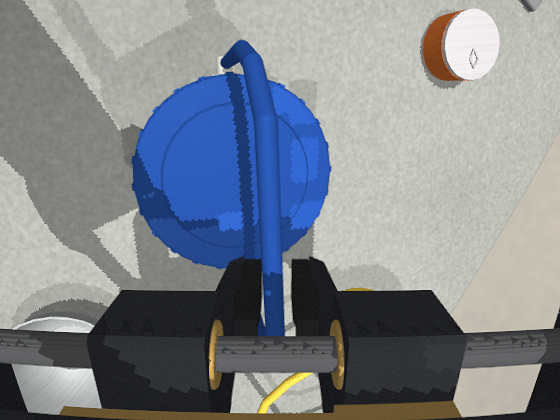

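```bash
python3 - <<'E'
from h import *
from plant import *
f0=read_force(); gripper_to(.004); print('w',read_gripper_width(),read_force()-f0)
p=read_tcp_pos(); movel(p+[0,0,.03],max_speed=.05); sleep(.3); print(read_force()-f0)
movel(p+[0,0,.10],max_speed=.12); sleep(.3); print(read_force()-f0,read_torque())
f=grab_frame('wrist'); pickle.dump(f,open('pics/w5.pkl','wb')); save(f,'pics/w5.png')
f=grab_frame('side'); pickle.dump(f,open('pics/s5.pkl','wb')); save(f,'pics/s5z.png',4,(270,180,410,320))
print(read_t(),read_tcp_pos(),read_gripper_width())
E
```

```text
w 0.006252650049896761 [ 0.46943566 -0.28026687  0.81372787]
[-0.37025237  0.40932974 -3.78963785]
[-0.66286751 -0.09591516 -3.917319  ] [-0.2417475   0.20911675 -0.02080106]
13.6583 [ 0.57138494 -0.22289413  0.34032653] 0.005981570316352276
```

View pics/w5.png

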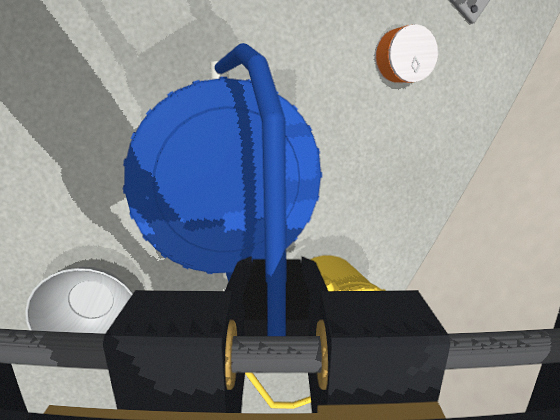

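View pics/s5z.png

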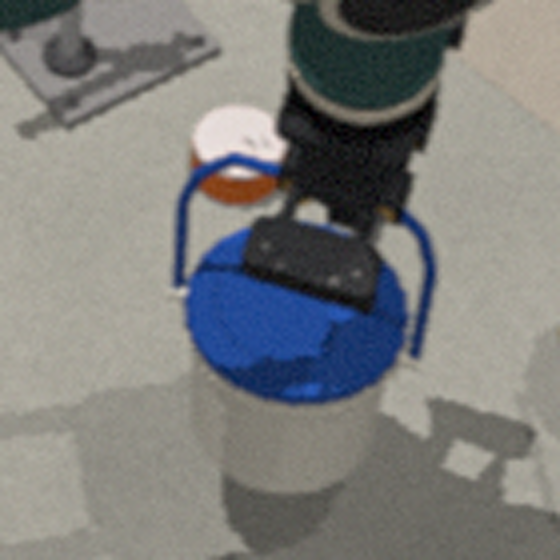

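```bash
cat >> h.py <<'E'
def barfit(f,tcp,rpy,r0=125,r1=255,c0=255,c1=295,show=True):
    R=Ro.from_euler('xyz',rpy).as_matrix()
    m=cv2.inRange(hsv(f),(100,110,40),(125,255,255)); m[:r0]=0;m[r1:]=0;m[:,:c0]=0;m[:,c1:]=0
    P,u,v=depthpts(f,m>0)
    Q=(P-tcp)@R; k=(abs(Q[:,1]-.006)<.02); Q=Q[k];u=u[k];v=v[k]  # near-bar in tool depth
    out=[]
    for a in range(r0,r1,22):
        s=(v>=a)&(v<a+22)
        if s.sum()<60: continue
        c=np.median(Q[s],0)+ (R.T@Rm(f)[:,2])*.003
        out.append(c)
    out=np.array(out); 
    return out
E
python3 - <<'E'
from h import *
from plant import *
f=pickle.load(open('pics/w5.pkl','rb')); tcp=read_tcp_pos(); rpy=read_tcp_rot()
print(barfit(f,tcp,rpy).round(4))
R=Ro.from_euler('xyz',rpy).as_matrix()
m=cv2.inRange(hsv(f),(100,110,40),(125,255,255)); P,u,v=depthpts(f,m>0)
k=(abs(P[:,2]-.205)<.025)&(u<262)
A=P[k]; c=A.mean(0); nrm=np.linalg.svd(A-c,full_matrices=False)[2][2]; print('lid',c,nrm*np.sign(nrm[2]),k.sum())
E
```

```text
[[-0.0014  0.0057  0.0645]
 [-0.0014  0.0056  0.057 ]
 [-0.0014  0.0054  0.0493]
 [-0.0012  0.0052  0.0413]
 [-0.0011  0.0051  0.0331]
 [-0.0011  0.005   0.025 ]]
lid [ 0.53983741 -0.20894659  0.22210814] [0.00600461 0.03150537 0.99948555] 22148
```

```bash
cat >> h.py <<'E'
T=np.array([.5985,.187,0]); YS=-.14; THS=.25; OFF=-.024; FLOOR=.2695
def hookpose(x,z):
    xp,yp,*_=frame(YS,0); return pose(T+x*xp+OFF*yp+np.array([0,0,z]),YS,THS)
E
python3 - <<'E'
from h import *
from plant import *
movel(*hookpose(-.16,.325),max_speed=.18); sleep(.3)
movel(hookpose(-.05,.3215)[0],max_speed=.08); sleep(.5)
print(read_force(),read_t())
movel(hookpose(-.0045,.3215)[0],max_speed=.03); sleep(.4)
print(read_force(),read_torque(),read_t())
f=grab_frame('wrist'); pickle.dump(f,open('pics/w6.pkl','wb')); save(f,'pics/w6.png'); save(f,'pics/w6z.png',5,(220,120,340,240))
f=grab_frame('scene'); pickle.dump(f,open('pics/c6.pkl','wb')); save(f,'pics/c6z.png',5,(220,190,350,310))
E
```

```text
[ 0.79580075  0.76109814 -4.16253626] 18.525
[ 0.02196895 -0.83868148 -4.53046765] [-0.16296137  0.33740633 -0.0184888 ] 20.5917
```

View pics/w6.png

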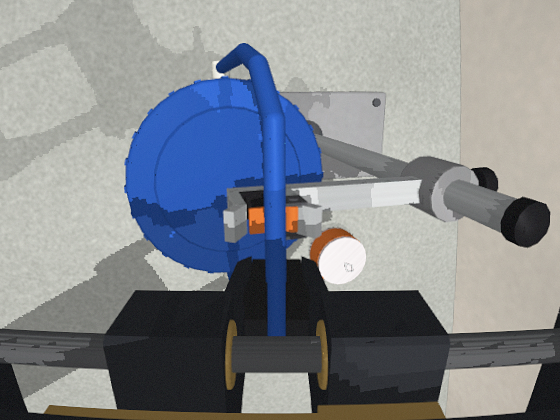

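View pics/w6z.png

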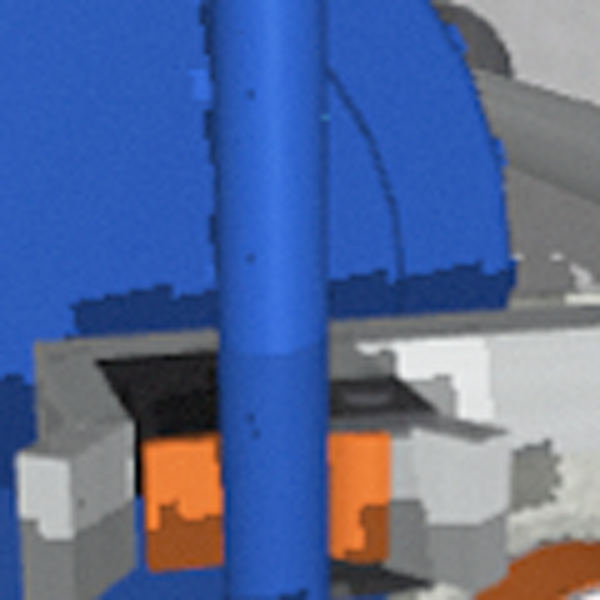

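View pics/c6z.png

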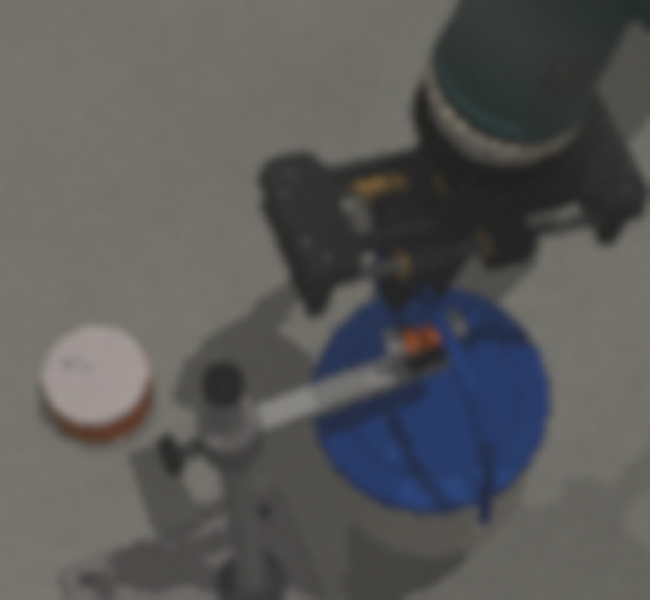

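```bash
python3 - <<'E'
from h import *
from plant import *
f=pickle.load(open('pics/w6.pkl','rb')); tcp=read_tcp_pos(); rpy=read_tcp_rot()
R=Ro.from_euler('xyz',rpy).as_matrix(); xp,yp,*_=frame(YS,0)
b=barfit(f,tcp,rpy,r0=125,r1=250); W=b@R.T+tcp
def st(p): q=np.asarray(p)-T; return np.round([q@xp,q@yp,q[2]],4)
for w in W: print('bar',st(w))
m=cv2.inRange(hsv(f),(5,150,60),(16,255,255)); m[:200]=0;m[236:]=0;m[:,:240]=0;m[:,303:]=0
for row in (210,214,218,222,226,230):
    us=np.nonzero(m[row])[0]
    e=plane(f,[[us[0]-.5,row],[us[-1]+.5,row]],.2945); print(row,us[0],us[-1],'keeper edges',st(e[0]),st(e[1]))
P,u,v=depthpts(f,m>0); print('keeper depth med',st(np.median(P,0)))
# nose inner boundary via pixel(247,row214), lips
for nm,uv in dict(nose=(247,206),noselipL=(223.5,218),back=(322,218)).items():
    q=f['range_z'][uv[1],int(uv[0])]; print(nm,st(plane(f,[uv],.2945)[0]),st(np.asarray(f['eye'])+rays(f,[uv])[0]*q))
print(st(tcp+R[:,1]*.006))
E
```

```text
bar [-0.006   0.0397  0.3221]
bar [-0.006   0.0321  0.3222]
bar [-0.006   0.0246  0.3223]
bar [-0.0061  0.0168  0.3225]
bar [-0.0058  0.0084  0.3228]
bar [-0.0058  0.0012  0.3228]
210 248 297 keeper edges [-0.0111  0.0051  0.2945] [0.0118 0.0033 0.2945]
214 248 297 keeper edges [-0.0112  0.0033  0.2945] [0.0118 0.0014 0.2945]
218 248 297 keeper edges [-0.0112  0.0014  0.2945] [ 0.0119 -0.0006  0.2945]
222 249 296 keeper edges [-0.0108 -0.0005  0.2945] [ 0.0114 -0.0025  0.2945]
226 250 296 keeper edges [-0.0104 -0.0024  0.2945] [ 0.0115 -0.0044  0.2945]
230 250 296 keeper edges [-0.0105 -0.0043  0.2945] [ 0.0115 -0.0064  0.2945]
keeper depth med [-0.0047 -0.0006  0.2949]
nose [-0.0113  0.007   0.2945] [-0.0074 -0.0004  0.2711]
noselipL [-0.0218  0.0023  0.2945] [-0.0136 -0.0264  0.2115]
back [ 0.0238 -0.0016  0.2945] [ 0.1405 -0.1102  0.0022]
[-0.0045 -0.024   0.3215]
```

```bash
python3 - <<'E'
from h import *
from plant import *
X=-.0033
movel(hookpose(X,.3215)[0],max_speed=.01); 
movel(hookpose(X,.3035)[0],max_speed=.02,stop_force=6); sleep(.3)
f0=read_force(); print('f0',f0,read_t())
z=.3035
import sys
while z>.2865:
    z-=.002
    s=movel(hookpose(X,z)[0],max_speed=.01,stop_force=9)
    df=read_force()-f0; print(round(z,4),s,df.round(2),(read_torque()).round(2))
    if df[2]>15: break
f=grab_frame('wrist'); pickle.dump(f,open('pics/w7.pkl','wb')); save(f,'pics/w7.png'); save(f,'pics/w7z.png',5,(220,120,340,240))
print(read_t())
E
```

```text
f0 [-0.09680372 -0.32353461 -4.59703057] 22.3083
0.3015 False [0.24 0.67 0.29] [-0.14  0.3   0.02]
0.2995 False [-0.33  0.7   0.85] [-0.13  0.35  0.02]
0.2975 False [-0.93  0.65  1.18] [-0.04  0.29 -0.02]
0.2955 False [-2.01 -0.08  6.38] [-0.24  0.44  0.02]
0.2935 False [-2.   -1.08  7.64] [-0.22  0.33 -0.06]
0.2915 False [-0.89 -0.51  8.3 ] [-0.32  0.24 -0.03]
0.2895 False [-0.88 -1.42 10.15] [-0.33  0.22 -0.08]
0.2875 False [-1.21 -2.18 12.09] [-0.43  0.15 -0.14]
0.2855 False [-1.76 -2.24 13.98] [-0.41  0.06 -0.1 ]
25.5083
```

View pics/w7z.png

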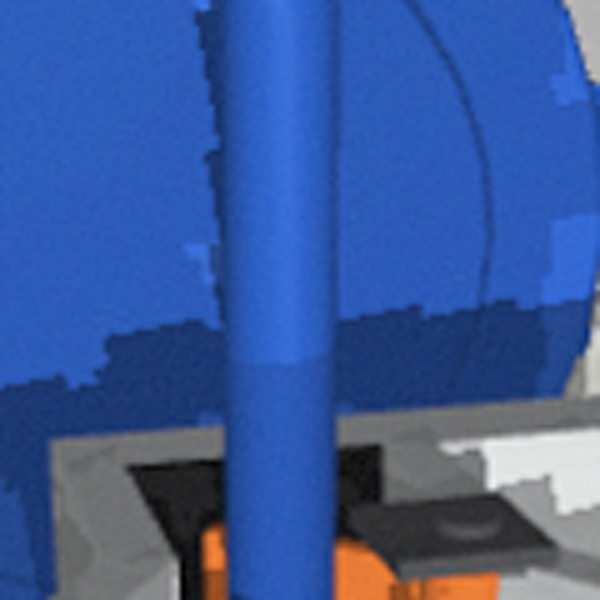

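```bash
python3 - <<'E'
from h import *
from plant import *
f=pickle.load(open('pics/w7.pkl','rb')); tcp=read_tcp_pos(); rpy=read_tcp_rot()
R=Ro.from_euler('xyz',rpy).as_matrix(); xp,yp,*_=frame(YS,0)
b=barfit(f,tcp,rpy,r0=125,r1=250); W=b@R.T+tcp
def st(p): q=np.asarray(p)-T; return np.round([q@xp,q@yp,q[2]],4)
for w in W: print('bar',st(w))
print(st(tcp+R[:,1]*.006),read_force())
E
```

```text
bar [-0.0042  0.0402  0.2926]
bar [-0.0038  0.033   0.2923]
bar [-0.0037  0.0254  0.292 ]
bar [-0.0036  0.0176  0.2916]
bar [-0.0035  0.0094  0.2912]
bar [-0.0037  0.0021  0.2908]
[-0.0019 -0.024   0.2875] [-0.88014402 -2.83530745  7.69882916]
```

View pics/w7.png

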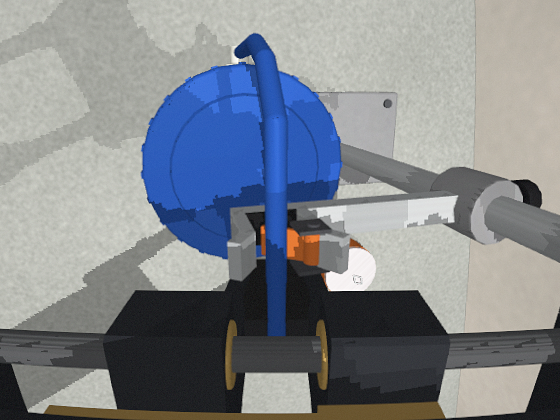

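```bash
python3 - <<'E'
from h import *
from plant import *
f0=np.array([-.1,-.32,-4.6]); xp,yp,*_=frame(YS,0)
z=.2855; X=-.0048
movel(hookpose(X,z)[0],max_speed=.01); print((read_force()-f0).round(2))
def g():
    R=Ro.from_euler('xyz',read_tcp_rot()).as_matrix(); q=np.array(read_tcp_pos())+R[:,1]*.006-T; return (q@xp).round(4),q[2].round(4)
prev=0
while z>.2715:
    z-=.0012
    s=movel(hookpose(X,z)[0],max_speed=.008,stop_force=5)
    df=read_force()-f0; print(round(z,4),s,df.round(2),g())
    if df[2]>16.5 or s: break
f=grab_frame('wrist'); pickle.dump(f,open('pics/w8.pkl','wb')); save(f,'pics/w8.png')
print(read_t())
R=Ro.from_euler('xyz',read_tcp_rot()).as_matrix()
for w in barfit(f,read_tcp_pos(),read_tcp_rot(),r0=125,r1=250)@R.T+read_tcp_pos(): q=w-T; print('bar',np.round([q@xp,q@yp,q[2]],4))
E
```

```text
[-1.77 -0.37 10.01]
0.2843 False [-1.05  0.98 10.69] (np.float64(-0.0043), np.float64(0.2853))
0.2831 False [-1.81  0.75 10.49] (np.float64(-0.0045), np.float64(0.284))
0.2819 False [-1.67  1.38 11.08] (np.float64(-0.0047), np.float64(0.2825))
0.2807 False [-2.04  0.93 10.43] (np.float64(-0.0049), np.float64(0.2811))
0.2795 False [-2.78  0.87  9.38] (np.float64(-0.0051), np.float64(0.2796))
0.2783 False [-4.12  2.28  7.78] (np.float64(-0.0055), np.float64(0.2778))
0.2771 False [-4.53  3.28  7.04] (np.float64(-0.0054), np.float64(0.2764))
0.2759 False [ 0.6  -1.01  0.97] (np.float64(-0.0049), np.float64(0.2744))
0.2747 False [0.68 0.68 0.82] (np.float64(-0.005), np.float64(0.2739))
0.2735 False [ 1.04  0.49 -0.45] (np.float64(-0.0049), np.float64(0.2734))
0.2723 False [0.64 0.36 1.87] (np.float64(-0.0048), np.float64(0.2724))
0.2711 False [-1.66  0.18  4.28] (np.float64(-0.0046), np.float64(0.2718))
29.4583
bar [-0.0067  0.04    0.2737]
bar [-0.0067  0.0325  0.2737]
bar [-0.0064  0.0248  0.2737]
bar [-0.0064  0.0171  0.2737]
bar [-0.0064  0.0087  0.2737]
bar [-0.0054  0.0021  0.2742]
```

View pics/w8.png

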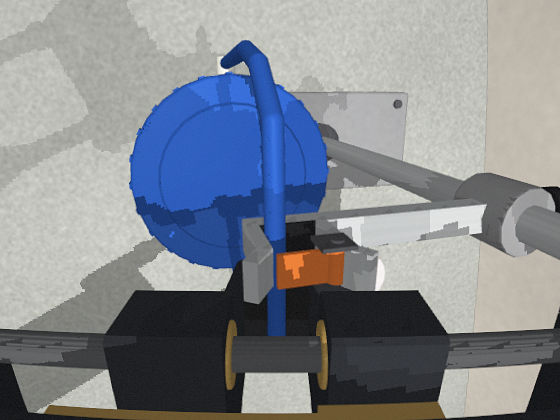

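```bash
python3 - <<'E'
from h import *
from plant import *
gripper_to(.03); sleep(.3); print(read_force(),read_t())
f=grab_frame('wrist'); save(f,'pics/w9.png')
p=np.array(read_tcp_pos()); d=frame(YS,THS)[2]
s=movel(p-d*.06,max_speed=.06,stop_force=4); print(s,read_force())
if not s:
    movel(p-d*.16,max_speed=.15); sleep(.3)
    xp,yp,*_=frame(YS,0)
    f=grab_frame('wrist'); pickle.dump(f,open('pics/w10.pkl','wb')); save(f,'pics/w10.png')
    movep(*pose(T-.22*xp+.1*yp+[0,0,.45],YS,0)); sleep(.6)
for n in('scene','side'):
    f=grab_frame(n); pickle.dump(f,open(f'pics/{n}11.pkl','wb')); save(f,f'pics/{n}11.png')
print(read_force(),read_t())
E
```

```text
[ 0.38057273 -1.35574387 -0.03482156] 30.2833
False [ 0.58978928 -0.30483461 -0.85828653]
[-0.72638413  0.18672284  0.57720334] 34.225
```

View pics/w10.png

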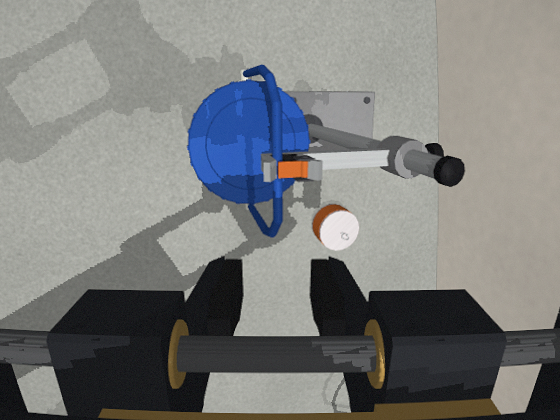

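View pics/side11.png

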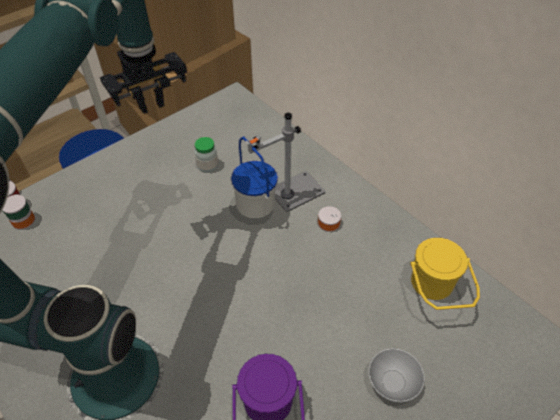

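View pics/scene11.png

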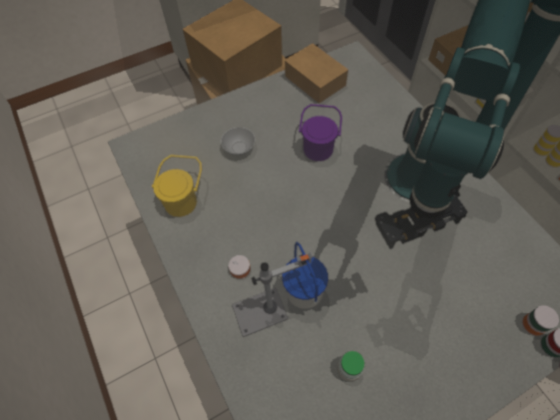

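The pail hangs on the hook with the keeper over the bar, and the gripper is clear. The tin (239,266), bowl (237,143) and jar (352,364) are where they were. I'll check tilt, height, motion and the keeper before handing in.

```bash
python3 - <<'E'
from h import *
from plant import *
sleep(.8)
for n in('scene','side'):
    f=grab_frame(n); o=pickle.load(open(f'pics/{n}11.pkl','rb')); s0=pickle.load(open(f'pics/{n}0.pkl','rb'))
    m=cv2.inRange(hsv(f),(105,120,40),(125,255,255)); P,u,v=depthpts(f,m>0)
    k=(np.hypot(P[:,0]-.598,P[:,1]-.187)<.075)&(abs(P[:,2]-.16)<.03); A=P[k]; c=np.median(A,0); A=A[abs(A[:,2]-c[2])<.015]
    nr=np.linalg.svd(A-A.mean(0),full_matrices=False)[2][2]; print(n,'lid',c.round(4),'bottom~',round(c[2]-.123,3),'tilt',np.degrees(np.arccos(abs(nr[2]))).round(1))
    d=cv2.absdiff(f['pixels'],o['pixels']).max(2); print('diff px >40 around pail',int((d[200:330,230:340]>40).sum()) if n=='scene' else int((d[120:230,220:330]>40).sum()))
    mo=cv2.inRange(hsv(f),(5,150,90),(16,255,255)); P,_,_=depthpts(f,mo>0); k=(np.hypot(P[:,0]-.598,P[:,1]-.187)<.03); print('keeper',np.median(P[k],0).round(4))
    for nm,lo,hi,w in(('jar',(45,100,50),(75,255,255),None),('tin',(5,120,50),(16,255,255),(.709,-.016))):
        for g in(s0,f):
            P,_,_=depthpts(g,cv2.inRange(hsv(g),lo,hi)>0); ctr=w or (.599,.45); k=np.hypot(P[:,0]-ctr[0],P[:,1]-ctr[1])<.06; print(nm,k.sum(),np.median(P[k],0).round(4) if k.any() else None)
xp,yp,*_=frame(YS,0); print(read_t(), read_force())
job_done()
E
```

```text
scene lid [0.6039 0.1982 0.1585] bottom~ 0.036 tilt 1.4
diff px >40 around pail 0
keeper [0.5999 0.1874 0.2932]
jar 401 [0.5988 0.4495 0.0999]
jar 402 [0.5988 0.4493 0.0996]
tin 4 [0.7237 0.0385 0.018 ]
tin 6 [0.7253 0.0381 0.0178]
side lid [0.5855 0.1807 0.1563] bottom~ 0.033 tilt 1.2
diff px >40 around pail 0
keeper [0.602  0.1856 0.2925]
jar 238 [0.5922 0.4413 0.0971]
jar 239 [0.5932 0.4409 0.0974]
tin 120 [ 0.7076 -0.0153  0.0196]
tin 118 [ 0.7066 -0.0164  0.0182]
35.125 [-0.3324748   1.01394422  0.06478015]
the job is handed in; nothing more can be done
```

The pail is hanging on the stand hook with the keeper closed over the bail, and the job is handed in at 35 s of the 72 s allowed. I got no verdict back, so what follows is my own measurements.

- **Raising the bail:** I raised it in a loose 13 mm cage to about 1.57 rad while the pail stood on the counter.
- **Carrying:** I gripped the bar 24 mm off its middle and carried the pail upright, bringing the bail over the hook from the nose side.
- **Pressing in:** I pressed down in small steps with the bar 5 to 7 mm behind the nose. Vertical force peaked at 14 N. It dropped to about 1 N as the keeper snapped shut, and I stopped at about 4 N on the floor of the hook.
- **Last checks:**
  - The keeper is level at about 0.293 m, its height before the press less about 2 mm.
  - The lid tilts about 1.3°.
  - The pail's underside is about 35 mm above the counter.
  - Nothing moved around the pail between two pictures more than 0.8 s apart.
  - The gripper is clear of everything.
- **Bystanders:** The tin and jar measured within about 2 mm of their start positions. I checked the bowl only by eye in the pictures.

During the press the arm gave by about 2 mm and the bar drifted toward the hinge, so I corrected it partway down. I could measure only the force at the wrist, so wedging between keeper and nose is not included in the 14 N. The sideways force stayed under about 6 N.

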